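Gather the gauged sleeves in the tote's pouring corner

TASK

The last sleeve has passed its check on the gauge pin: lift it off the pin and put it into the parts tote with the other three. Then pick up the tote (its upright tab is the handle), lift it well clear of the bench, about 10 cm, and tilt it toward its cut-off pouring corner until all four sleeves have slid together into that corner, and finish holding it there in the air, still and tilted, with no sleeve spilled. Leave the tape measure, the cork block and the side cutters where they are.

Things in the scene. Friction and masses are not known exactly. Their poses are not given: they have to be found in the camera images.
- tote_floor (a point): centre of the inner floor of the small grey open parts tote, 4 mm above its underside. Tote: loose, outside 118 mm along its own x, 158 mm along its own y, walls 44 mm high and 4 mm thick, about 220 g. Its -x, +y corner is cut off at 45 degrees (34 mm off each side) with a lower 30 mm wall: the pouring corner. In the middle of the +x long wall stands an upright grip tab. x, y, z are the tote's axes, z up from the floor
- tote: the same tote; origin under the centre of its underside, same axes
- tote_grip (a point): grip point of the tote's upright tab: the tab is 10 mm thick along tote x, 50 mm long along tote y, its top 76 mm above the tote's underside; this point is 62 mm above the underside, 60 mm to tote +x of its centre. Axes are the tote's. The whole tote can be pinched and carried by it, across the 10 mm
- pour_corner (a point): inner face of the cut-off pouring corner, middle of it, 10 mm above the inner floor (the height of the sleeves' centres); 39 mm to -x and 59 mm to +y of the tote's centre. Axes are the tote's
- gauge: gauge stand, fixed to the bench: dark steel base plate 64 x 64 x 10 mm with an upright round shoulder of 22 mm diameter (10 to 26 mm above the bench) and on it a slim gauge pin of 9 mm diameter, tip 52 mm above the bench. Origin under the centre of the base; z up along the pin
- sleeve_a_mid (a point): plain bare-metal sleeve (short tube), outer diameter 24 mm, bore 12 mm, 20 mm tall, 20 g, polished: it starts to slide on the tote floor at about 6 degrees of tilt; to slide on along a wall into the pouring corner it can need 25 to 35 degrees toward that corner; stands loose in the tote at the start. The point is its centre, half-way up; z is the tube's axis
- sleeve_b_mid (a point): plain bare-metal sleeve (short tube), outer diameter 24 mm, bore 12 mm, 20 mm tall, 20 g, polished: it starts to slide on the tote floor at about 6 degrees of tilt; to slide on along a wall into the pouring corner it can need 25 to 35 degrees toward that corner; stands loose in the tote at the start. The point is its centre, half-way up; z is the tube's axis
- sleeve_c_mid (a point): plain bare-metal sleeve (short tube), outer diameter 24 mm, bore 12 mm, 20 mm tall, 20 g, polished: it starts to slide on the tote floor at about 6 degrees of tilt; to slide on along a wall into the pouring corner it can need 25 to 35 degrees toward that corner; stands loose in the tote at the start. The point is its centre, half-way up; z is the tube's axis
- sleeve_d_mid (a point): plain bare-metal sleeve (short tube), outer diameter 24 mm, bore 12 mm, 20 mm tall, 20 g, polished: it starts to slide on the tote floor at about 6 degrees of tilt; to slide on along a wall into the pouring corner it can need 25 to 35 degrees toward that corner; at the start it sits loosely on the gauge pin, resting on the shoulder, its lower rim 26 mm above the bench; it lifts straight off. The point is its centre, half-way up; z is the tube's axis
- sleeve_a: the same sleeve a; origin at the centre of its underside
- sleeve_b: the same sleeve b; origin at the centre of its underside
- sleeve_c: the same sleeve c; origin at the centre of its underside
- sleeve_d: the same sleeve d; origin at the centre of its underside
- tape_measure: bystander: yellow tape measure, 64 x 72 x 25 mm, origin at the centre of its underside
- cork: bystander: cork sanding block, 60 x 100 x 34 mm, origin at the centre of its underside
- cutters: bystander: small side cutters lying flat, 46 x 125 x 12 mm, origin at the centre of the underside
There are look-alikes about, which are no part of the job. There is more than one size of the gauge; the job needs the largest.

How it is judged (in metres and radians):
On the way:
1. the sleeve from the gauge pin is in the tote and let go, the tote standing flat on the bench (x of sleeve_d_mid in the frame of tote_floor between -0.055 and 0.055 m and y of sleeve_d_mid in the frame of tote_floor between -0.075 and 0.075 m and z of sleeve_d_mid in the frame of tote_floor between 0 and 0.035 m and contact force between the fingers and sleeve_d below 0.1 N and height (world z) of tote_floor below 0.012 m and angle between tote_floor's own z axis and vertical below 0.08 rad), for 0.2 s.
At the end, for the whole second after the job is handed in: Only the fingers hold the tote (over 1 N), at rest, tilted 0.2 to 0.9 rad; pouring corner point over 30 mm, floor centre over 40 mm above the bench; all four sleeves inside, at rest, untouched by fingers, centres within 75 mm of the corner point (angle between tote_floor's own z axis and vertical between 0.2 and 0.9 rad and height (world z) of pour_corner above 0.03 m and height (world z) of tote_floor above 0.04 m and contact force between the fingers and tote above 1 N and linear speed of tote below 0.03 m/s and angular speed of tote below 0.15 rad/s and contact force between tote and gauge below 0.2 N and contact force between tote and tape_measure below 0.2 N and contact force between tote and cork below 0.2 N and contact force between tote and cutters below 0.2 N and distance between each of sleeve_a_mid, sleeve_b_mid, sleeve_c_mid, sleeve_d_mid and pour_corner below 0.075 m and z of each of sleeve_a_mid, sleeve_b_mid, sleeve_c_mid, sleeve_d_mid in the frame of tote_floor below 0.035 m and contact force between the fingers and sleeve_a below 0.1 N and linear speed of each of sleeve_a, sleeve_b, sleeve_c, sleeve_d below 0.05 m/s and contact force between the fingers and sleeve_b below 0.1 N and contact force between the fingers and sleeve_c below 0.1 N and contact force between the fingers and sleeve_d below 0.1 N); the arm keeps its last pose, push and grip.
It fails at once if a bystander (tape measure, cork block, side cutters) is moved by more than 20 mm (distance of any of tape_measure, cork, cutters from where it was at the start of the episode above 0.02 m).
It also fails if it takes over 51 s, if anything falls off the work surface, if the arm or the gripper's body presses on something with over 40 N, if the wrist force passes 120 N, or if a joint passes its speed limit or range.

ROBOT

A 7-joint arm with a two-finger parallel gripper is mounted at the origin on a cart in front of the work surface, level with it; the furniture and walls round the work are solid. World frame = base frame: x ahead of the robot, y to its left, z up, the work surface at z = 0. Lengths are in m, angles in degrees, forces in N, time in s.
With the tool pointing down it reaches from about 0.4 to 0.875 m from the base axis. Payload 4.4 kg.
Tool frame: the origin (TCP) lies between the finger pads; the fingertips stand 8 mm ahead of it and the grasp point (between the pads) lies 11 mm behind it (ctrl.tips_ahead is the distance from the TCP to the fingertips, in m); y points along the fingers, z is the direction in which the jaws open and shut, and the axes are right-handed (so a half turn about y gives the same grasp; the last joint's range is limited). The gripper opens to 85 mm and grips with 20 to 120 N. Pads are 22 mm wide; open, the fingers measure 114 mm over their backs; the gripper's body (76 mm by 85 mm) begins 54 mm behind the grasp point. The pads swing forward as they close: fully open they stand 13 mm farther back than shut.
Start: joints at [60.802, 36.005, 2.206, 86.941, -1.547, 57.084, -1.146], TCP at [0.279, -0.587, 0.239] pointing down, gripper open.
Joint ranges: [-175.42, 175.42], [-21.48, 121.26], [-71.46, 75.88], [10.55, 141.38], [-63.04, 243.04], [13.31, 113.54], [-168.57, 168.57]. Speed limits (degrees/s): [147.25, 147.25, 180, 180, 180, 180, 180].

INTERFACE

Orientations are given as [roll, pitch, yaw] about the fixed x, y, z axes, in that order (R = Rz(yaw) Ry(pitch) Rx(roll)).
In Python, from workcell import ctrl gives the robot as it stands.
- The arm moves only by the tool play_rows, never from a script. Its argument "plan" is a list of rows, each an object of numbers: "dx", "dy", "dz": the shift along the tool's x, y, z each as a share of 0.1 m, from -1 to 1; "wx", "wy", "wz": the turn, a rotation vector about the tool's x, y, z each as a share of 0.5 rad, from -1 to 1; "hand": the opening, from 0 (shut) to 1 (fully open). In form: [{"dx": .., "dy": .., "dz": .., "wx": .., "wy": .., "wz": .., "hand": ..}, ...]. A call has 1 to 8 rows; each row is the pose to reach, as a shift and turn from the pose commanded when the call began, along the tool's axes at that moment; what a row does not reach only later rows make up. A row lasts 1/10 s, in which the tool goes at most 50 mm and 8.59 degrees, less where a joint would pass 70% of its speed; a pose out of reach is approached as far as the arm can. A call with a number of a shift or a turn outside -1 to 1 is refused whole. A call with a gripper value outside its range is refused whole. The fingers move at their own pace and stop on an object; the grip force is fixed at half the most. Time passes only in rows, so rows that repeat a pose let the fingers close. It gives the time, the measured TCP pose, the force and the opening at its end, in the units of the state.
- ctrl.get_obs(): the state, without advancing time (a new reading comes with each control period).
- ctrl.camera(name): name is "scene" or "top" or "wrist"; returns a dict with "img" (480x640x3 uint8, blue, green, red), "z_map" (480x640 float32, m along the optical axis (not along the pixel's ray), 0 where there is no reading), "mtx" (3x3 intrinsics, pixels), "k1" (the pictures are not rectified: a ray, as slopes to the right and down, at radius r is drawn at 1 + k1 r^2 times it, then the intrinsics apply), "origin" and "attitude" of the camera in the world; the wrist camera has in their place "tool_from_camera" (4x4, takes a point from camera to tool coordinates, whose origin is the TCP and whose axes are the tool frame's). Camera axes: x right, y down, z forward; pixel columns grow to the right and rows downward; lengths in m; the calibration is good to about 2 mm. A picture is of the moment at which its call begins: read the wrist's pose just before it.
- ctrl.hand_in(): hands the job in, once; it reports no verdict.
The state is a dict: "clock": time; "joints": joint angles; "dq": joint speeds; "joint_torque": joint torques, N m; "tool_pos": TCP position; "ee_rot": TCP orientation; "ft_force": force on the tool from outside, world axes, zero at the start; "moment": the same for the moment, N m; "grip_width": finger opening in m.
Only numpy, scipy, OpenCV 4.12 (cv2) and the standard library are available. Lean on these libraries where they do the work, as an engineer would, in place of code of your own. Each camera call takes 0.05 s, during which the arm holds its last target.

## Working session

There is one attempt and no reset: what is moved stays moved. The work goes in short steps, Python scripts to look and compute and a tool call to move; the robot and the scene stay as the last step left them, time stands still between calls to the robot, and variables do not carry over. Pictures are saved under pics/ and viewed, and the job is handed in when it is done.

Besides the shell and the picture viewer there is one more tool, called after "Emit:" as name(argument=value, ...), one argument or row to a line, values as JSON. play_rows: Moves the arm, as the interface text tells. Shift numbers are shares of 0.1 m and turn numbers shares of 0.5 rad, none past 1 either way. Its arguments: {"type":"object","properties":{"plan":{"type":"array","items":{"type":"object","properties":{"dx":{"type":"number","minimum":-1,"maximum":1},"dy":{"type":"number","minimum":-1,"maximum":1},"dz":{"type":"number","minimum":-1,"maximum":1},"wx":{"type":"number","minimum":-1,"maximum":1},"wy":{"type":"number","minimum":-1,"maximum":1},"wz":{"type":"number","minimum":-1,"maximum":1},"hand":{"type":"number"}}}}},"required":["plan"]}

```bash
ls; mkdir -p pics; cat > h.py <<'E'
import numpy as np, cv2
from scipy.spatial.transform import Rotation as R
from workcell import ctrl
def snap(n,fn=None):
    o=ctrl.get_obs(); c=ctrl.camera(n)
    if n=='wrist':
        T=np.eye(4);T[:3,:3]=R.from_euler('xyz',o['ee_rot'],degrees=True).as_matrix();T[:3,3]=o['tool_pos']
        c['T']=T@c['tool_from_camera']
    else:
        T=np.eye(4); T[:3,3]=c['origin']; a=np.array(c['attitude'])
        T[:3,:3]=a if a.shape==(3,3) else R.from_euler('xyz',a,degrees=True).as_matrix(); c['T']=T
    if fn: cv2.imwrite('pics/'+fn,c['img'])
    np.savez('last_%s.npz'%n,img=c['img'],z=c['z_map'],mtx=c['mtx'],k1=c['k1'],T=c['T'])
    return c
def load(n):
    d=np.load('last_%s.npz'%n); return dict(img=d['img'],z_map=d['z'],mtx=d['mtx'],k1=float(d['k1']),T=d['T'])
def slopes(c,uv):
    uv=np.atleast_2d(np.array(uv,float)); 
    return cv2.undistortPoints(uv[:,None],np.array(c['mtx'],float),np.array([float(c['k1']),0,0,0,0.]))[:,0]
def plane(c,uv,z):
    s=slopes(c,uv); d=np.c_[s,np.ones(len(s))]@c['T'][:3,:3].T; o=c['T'][:3,3]
    return o+d*((z-o[2])/d[:,2])[:,None]
def depth(c,uv):
    s=slopes(c,uv); uv=np.atleast_2d(uv).astype(int); z=c['z_map'][uv[:,1],uv[:,0]]
    return (np.c_[s,np.ones(len(s))]*z[:,None])@c['T'][:3,:3].T+c['T'][:3,3]
def cloud(c):
    h,w=c['z_map'].shape; v,u=np.mgrid[:h,:w]; return depth(c,np.c_[u.ravel(),v.ravel()]).reshape(h,w,3)
def proj(c,P):
    P=(np.atleast_2d(P)-c['T'][:3,3])@c['T'][:3,:3]
    return cv2.projectPoints(P[:,None],np.zeros(3),np.zeros(3),np.array(c['mtx'],float),np.array([float(c['k1']),0,0,0,0.]))[0][:,0]
def tri(c1,p1,c2,p2):
    A=np.zeros((3,3));b=np.zeros(3)
    for c,p in((c1,p1),(c2,p2)):
        s=slopes(c,p)[0];d=c['T'][:3,:3]@np.r_[s,1];d/=np.linalg.norm(d);M=np.eye(3)-np.outer(d,d);A+=M;b+=M@c['T'][:3,3]
    return np.linalg.solve(A,b)
E
python3 - <<'E'
from h import *
print(ctrl.get_obs(), ctrl.tips_ahead)
for n in('scene','top','wrist'):
    c=snap(n,n+'0.png'); print(n,c['T'].round(3).tolist(),c['k1'],np.array(c['mtx']).round(1).tolist())
E
```

```text
pics
{'clock': 0.0, 'joints': array([60.80222804, 36.06061432,  2.20328813, 86.99673268, -1.5451091 ,
       57.08105003, -1.14699922]), 'dq': array([-0.08218725, -0.01334438,  0.05023792, -0.05338011,  0.04462437,
       -0.00396703, -0.07449229]), 'joint_torque': array([-1.16331736e-03, -5.63414598e+01,  1.22581411e+00, -1.93450963e+01,
        1.10399147e-02,  1.02963770e-02,  9.73337166e-06]), 'tool_pos': array([ 0.27884372, -0.58648296,  0.23836599]), 'ee_rot': array([-9.01086447e+01, -3.52730253e-03, -1.54572952e+02]), 'ft_force': array([-0.20798884, -0.35771877, -0.24903877]), 'moment': array([-0.05187924, -0.0338463 , -0.0746425 ]), 'grip_width': 0.08506192568944466} 0.008
scene [[0.615, -0.531, 0.583, -0.41], [-0.789, -0.41, 0.458, -0.763], [-0.004, -0.741, -0.671, 1.187], [0.0, 0.0, 0.0, 1.0]] -0.08499066985021467 [[581.9, 0.0, 314.5], [0.0, 581.9, 225.4], [0.0, 0.0, 1.0]]
top [[-0.017, -0.99, 0.141, 0.414], [-1.0, 0.017, -0.001, 0.012], [-0.002, -0.141, -0.99, 1.383], [0.0, 0.0, 0.0, 1.0]] 0.04667588734661266 [[522.6, 0.0, 317.5], [0.0, 522.6, 242.3], [0.0, 0.0, 1.0]]
wrist [[0.429, -0.865, -0.259, 0.346], [-0.903, -0.412, -0.121, -0.556], [-0.002, 0.286, -0.958, 0.374], [0.0, 0.0, 0.0, 1.0]] -0.10241856489949122 [[432.6, 0.0, 320.7], [0.0, 432.6, 235.8], [0.0, 0.0, 1.0]]
```

View pics/top0.png

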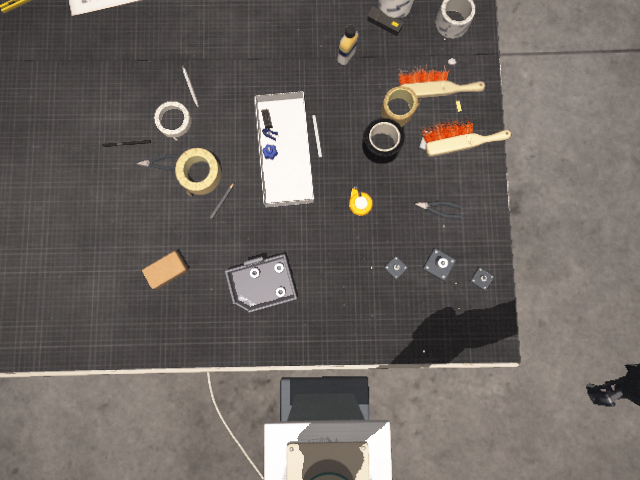

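View pics/scene0.png

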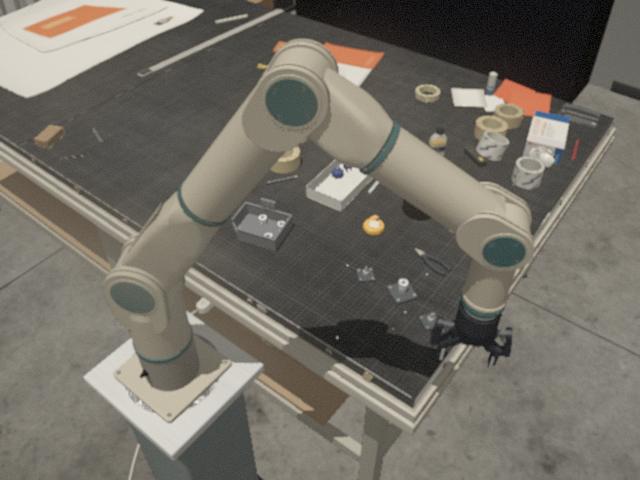

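View pics/wrist0.png

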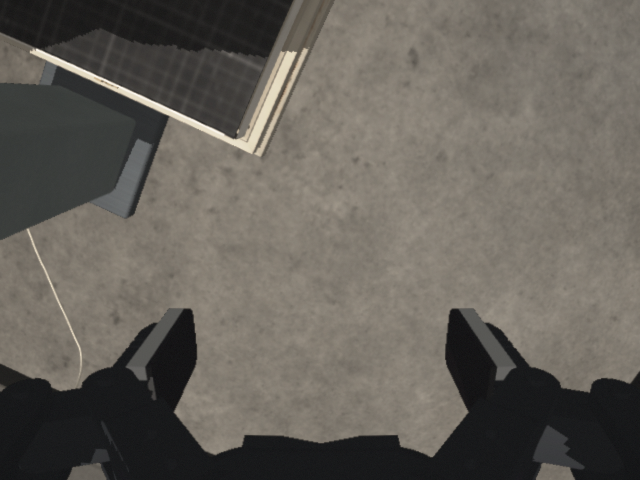

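The top view shows three gauge candidates at (396,267), (439,263) and (483,279). The middle one looks largest and carries the white-topped sleeve. The tote is at (262,282), with its tab on the upper edge at (254,260) and its cut corner at lower left. The white box at (285,148) is a look-alike. Next I'll check the choice in a crop.

```bash
python3 - <<'E'
from h import *
c=load('top'); im=c['img']
a=cv2.resize(im[235:315,215:315],(500,400),interpolation=cv2.INTER_CUBIC)
b=cv2.resize(im[240:300,375:505],None,fx=5,fy=5,interpolation=cv2.INTER_CUBIC)[:, :650]
o=np.zeros((600,650,3),np.uint8); 
cv2.imwrite('pics/crop_tote.png',a);cv2.imwrite('pics/crop_g.png',b)
P=cloud(c)
for n,(u,v) in dict(sleeve=(443,263),g1=(396,267),g3=(483,279),tote=(262,285),tab=(254,261),cork=(164,269),tape=(361,205),cut=(440,208),bench=(340,300)).items():
    print(n,P[v,u].round(3))
for (u,v) in [(396,267),(439,263),(483,279)]:
    m=(P[v-25:v+25,u-25:u+25,2]>0.006)&(P[v-25:v+25,u-25:u+25,2]<.08); print(m.sum())
E
```

```text
sleeve [ 0.545 -0.307  0.053]
g1 [ 0.538 -0.19   0.039]
g3 [ 0.505 -0.415  0.024]
tote [ 0.5    0.16  -0.001]
tab [0.556 0.172 0.075]
cork [0.544 0.409 0.032]
tape [ 0.706 -0.106  0.021]
cut [ 0.699 -0.32  -0.003]
bench [ 0.457 -0.045  0.004]
288
652
330
```

View pics/crop_tote.png

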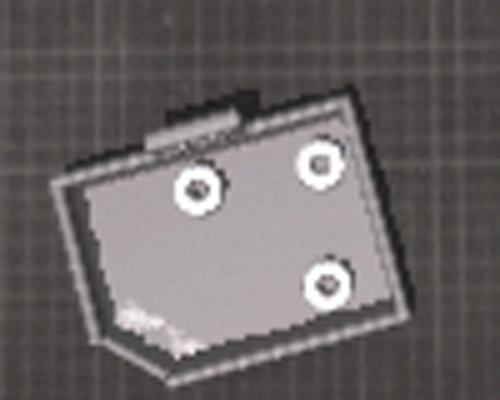

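View pics/crop_g.png

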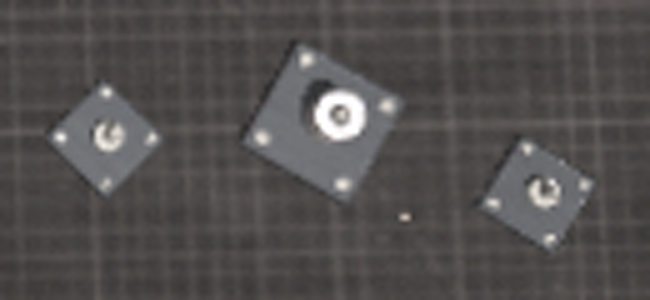

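The crop confirms it. The middle gauge has clearly the largest base plate and carries the sleeve, standing at z≈0.05, so that one is the target. In the tote, sleeves sit near the tab, at the +x/-y corner and at the -x/-y corner. The cut corner is at lower left. The free area next to the cut corner suits sleeve d.

```bash
cat > go.py <<'E'
import sys
from h import *
# go.py x y z roll pitch yaw : print share numbers to reach target from present pose
def rel(p,e):
    o=ctrl.get_obs(); Rc=R.from_euler('xyz',o['ee_rot'],degrees=True)
    s=Rc.inv().apply(np.array(p)-o['tool_pos'])/0.1
    w=(Rc.inv()*R.from_euler('xyz',e,degrees=True)).as_rotvec()/0.5
    k=max(1,np.abs(np.r_[s,w]).max())
    print('t',round(o['clock'],2),'pos',o['tool_pos'].round(4),'rot',o['ee_rot'].round(2),'w',round(o['grip_width'],4),'F',o['ft_force'].round(1),'j',o['joints'].round(0))
    print('shift',s.round(3),'turn',w.round(3),'calls',k.round(2),'rows',max(np.linalg.norm(s)*2,np.linalg.norm(w)*.5/.15).round(1))
if __name__=='__main__':
    a=list(map(float,sys.argv[1:])); rel(a[:3],a[3:])
E
python3 go.py .52 -.30 .16 -90 0 -119
```

```text
t 0.15 pos [ 0.2789 -0.5866  0.2386] rot [ -90.08    0.   -154.57] w 0.0856 F [-0.   0.1  0.1] j [61. 36.  2. 87. -2. 57. -1.]
shift [-3.408  0.788 -1.552] turn [ 3.000e-03 -1.242e+00 -1.000e-03] calls 3.41 rows 7.7
```

Emit:
play_rows(
  plan=[
    {"dx": -0.5,"dz": -0.2,"hand": 1},
    {"dx": -1,"dz": -0.4,"hand": 1},
    {"dx": -1,"dz": -0.8,"hand": 1},
    {"dx": -1,"dz": -1,"hand": 1},
  ],
)

```text
schema error: expected keys dx, dy, dz, wx, wy, wz, hand
```

Emit:
play_rows(
  plan=[
    {"dx": -0.5,"dz": -0.2,"wy": -0.2,"hand": 1},
    {"dx": -1,"dz": -0.4,"wy": -0.45,"hand": 1},
    {"dx": -1,"dz": -0.5,"wy": -0.7,"hand": 1},
    {"dx": -1,"dz": -0.5,"wy": -0.9,"hand": 1},
  ],
)

```text
schema error: expected keys dx, dy, dz, wx, wy, wz, hand
```

```bash
python3 go.py .52 -.30 .16 -90 0 -119
```

```text
t 0.15 pos [ 0.2789 -0.5866  0.2386] rot [ -90.08    0.   -154.57] w 0.0856 F [-0.   0.1  0.1] j [61. 36.  2. 87. -2. 57. -1.]
shift [-3.408  0.788 -1.552] turn [ 3.000e-03 -1.242e+00 -1.000e-03] calls 3.41 rows 7.7
```

Emit:
play_rows(
  plan=[
    {"dx": -0.5,"dy": 0,"dz": -0.2,"wx": 0,"wy": 0,"wz": 0,"hand": 1},
    {"dx": -1,"dy": 0,"dz": -0.4,"wx": 0,"wy": 0,"wz": 0,"hand": 1},
    {"dx": -1,"dy": 0,"dz": -0.8,"wx": 0,"wy": 0,"wz": 0,"hand": 1},
  ],
)

```text
clock: 0.45
tool_pos: [0.3426, -0.469, 0.2387]
ee_rot: [-89.9, 0.3, -154.1]
ft_force: [0.4, -0.3, 0.6]
grip_width: 0.0852
```

Emit:
play_rows(
  plan=[
    {"dx": -0.5,"dy": 0,"dz": -0.2,"wx": 0,"wy": -0.2,"wz": 0,"hand": 1},
    {"dx": -1,"dy": 0,"dz": -0.4,"wx": 0,"wy": -0.45,"wz": 0,"hand": 1},
    {"dx": -1,"dy": 0,"dz": -0.5,"wx": 0,"wy": -0.7,"wz": 0,"hand": 1},
    {"dx": -1,"dy": 0,"dz": -0.5,"wx": 0,"wy": -0.9,"wz": 0,"hand": 1},
  ],
)

```text
clock: 0.85
tool_pos: [0.4059, -0.3798, 0.2392]
ee_rot: [-90.1, 0.1, -128.2]
ft_force: [0.8, -0.8, -0.2]
grip_width: 0.0858
```

```bash
python3 go.py .52 -.30 .16 -90 0 -119
```

```text
t 0.85 pos [ 0.4059 -0.3798  0.2392] rot [-9.0070e+01  1.1000e-01 -1.2816e+02] w 0.0858 F [ 0.8 -0.8 -0.2] j [ 44.  28.  -5. 102.   3.  50.  -1.]
shift [-1.331  0.794  0.406] turn [ 0.002 -0.32  -0.004] calls 1.33 rows 3.2
```

Emit:
play_rows(
  plan=[
    {"dx": -0.4,"dy": 0.2,"dz": 0.1,"wx": 0,"wy": -0.15,"wz": 0,"hand": 1},
    {"dx": -0.8,"dy": 0.4,"dz": 0.3,"wx": 0,"wy": -0.3,"wz": 0,"hand": 1},
    {"dx": -1,"dy": 0.6,"dz": 0.4,"wx": 0,"wy": -0.3,"wz": 0,"hand": 1},
    {"dx": -1,"dy": 0.6,"dz": 0.4,"wx": 0,"wy": -0.3,"wz": 0,"hand": 1},
  ],
)

```text
clock: 1.25
tool_pos: [0.5, -0.3265, 0.1763]
ee_rot: [-90.2, 0.2, -119.8]
ft_force: [-1.5, 0.5, -0.9]
grip_width: 0.0859
```

```bash
python3 - <<'E'
from h import *
c=snap('wrist','wrist1.png'); print(ctrl.get_obs()['tool_pos'],ctrl.get_obs()['dq'].round(2))
np.savez('w1.npz',**np.load('last_wrist.npz'))
E
```

```text
[ 0.49814795 -0.32886988  0.1775908 ] [ 2.11 -2.34  2.38  0.26  0.57  0.79  0.48]
```

View pics/wrist1.png

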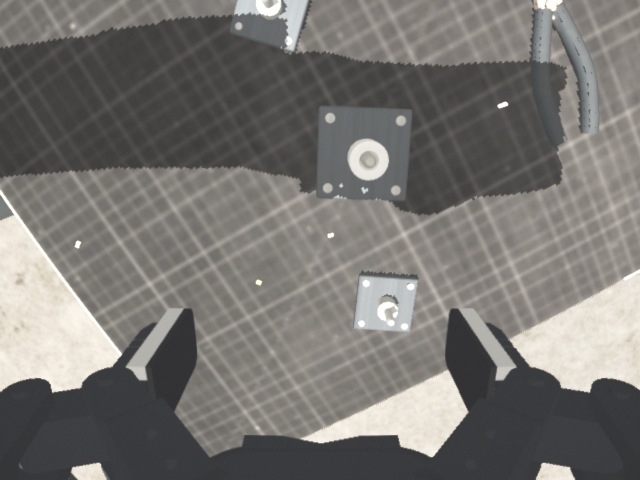

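Wrist view: the large plate is at (365,153) with the sleeve ring centred at about (368,159), and a small look-alike is at (386,303). I'll measure it here, then from a second place.

```bash
cat >> h.py <<'E'
def ring(c,uv,r=40,th=170):
    u,v=map(int,uv); g=cv2.cvtColor(c['img'],cv2.COLOR_BGR2GRAY)[v-r:v+r,u-r:u+r]
    m=(g>th).astype(np.uint8); cs,_=cv2.findContours(m,cv2.RETR_EXTERNAL,cv2.CHAIN_APPROX_NONE)
    k=max(cs,key=cv2.contourArea); (x,y),ax,a=cv2.fitEllipse(cv2.convexHull(k)); return np.array([x+u-r,y+v-r]),ax
E
python3 - <<'E'
from h import *
c=snap('wrist'); np.savez('w1.npz',**np.load('last_wrist.npz'))
p,ax=ring(c,(368,159)); print(p,ax,plane(c,[p],.046),depth(c,[p+[15,0],p+[-15,0]]), ctrl.get_obs()['tool_pos'])
E
python3 go.py .545 -.307 .10 -90 0 -119
```

```text
[367.94930649 153.51599121] (39.67608642578125, 41.84123611450195) [[ 0.54685579 -0.3036023   0.046     ]] [[ 0.55477334 -0.30799898  0.04705407]
 [ 0.53887993 -0.29896901  0.04657335]] [ 0.49720638 -0.33058233  0.17857823]
t 1.35 pos [ 0.4972 -0.3306  0.1786] rot [-9.0120e+01 -3.0000e-02 -1.2015e+02] w 0.0855 F [-0.2 -1.5  0.2] j [35. 36. -7. 99.  6. 46. -5.]Traceback (most recent call last):
  File "go.py", line 12, in <module>
    a=list(map(float,sys.argv[1:])); rel(a[:3],a[3:])
                                     ~~~^^^^^^^^^^^^^
  File "go.py", line 10, in rel
    print('shift',s.round(3),'turn',w.round(3),'calls',k.round(2),'rows',max(np.linalg.norm(s)*2,np.linalg.norm(w)*.5/.15).round(1))
                                                       ^^^^^^^
AttributeError: 'int' object has no attribute 'round'
```

```bash
sed -i "s/k.round(2)/round(float(k),2)/" go.py; python3 go.py .547 -.3035 .12 -90 0 -119
```

```text
t 1.35 pos [ 0.4972 -0.3306  0.1786] rot [-9.0120e+01 -3.0000e-02 -1.2015e+02] w 0.0855 F [-0.2 -1.5  0.2] j [35. 36. -7. 99.  6. 46. -5.]
shift [-0.485  0.585  0.296] turn [ 0.004 -0.04   0.001] calls 1.0 rows 1.6
```

Emit:
play_rows(
  plan=[
    {"dx": -0.25,"dy": 0.3,"dz": 0.15,"wx": 0,"wy": 0,"wz": 0,"hand": 1},
    {"dx": -0.48,"dy": 0.58,"dz": 0.3,"wx": 0,"wy": -0.04,"wz": 0,"hand": 1},
    {"dx": -0.48,"dy": 0.58,"dz": 0.3,"wx": 0,"wy": -0.04,"wz": 0,"hand": 1},
    {"dx": -0.48,"dy": 0.58,"dz": 0.3,"wx": 0,"wy": -0.04,"wz": 0,"hand": 1},
    {"dx": -0.48,"dy": 0.58,"dz": 0.3,"wx": 0,"wy": -0.04,"wz": 0,"hand": 1},
  ],
)

```text
clock: 1.85
tool_pos: [0.5467, -0.3068, 0.1227]
ee_rot: [-89.9, -0.1, -119.2]
ft_force: [-0.3, 1.1, 0.1]
grip_width: 0.0856
```

```bash
python3 - <<'E'
from h import *
c=snap('wrist','wrist2.png'); o=ctrl.get_obs();print(o['tool_pos'],o['dq'].round(2)); print(proj(c,[[.547,-.3035,.046]]))
E
```

```text
[ 0.54694876 -0.30673323  0.1228646 ] [-0.14 -0.07 -0.35 -0.03 -0.13 -0.31 -0.06]
[[315.70837074 248.51654365]]
```

View pics/wrist2.png

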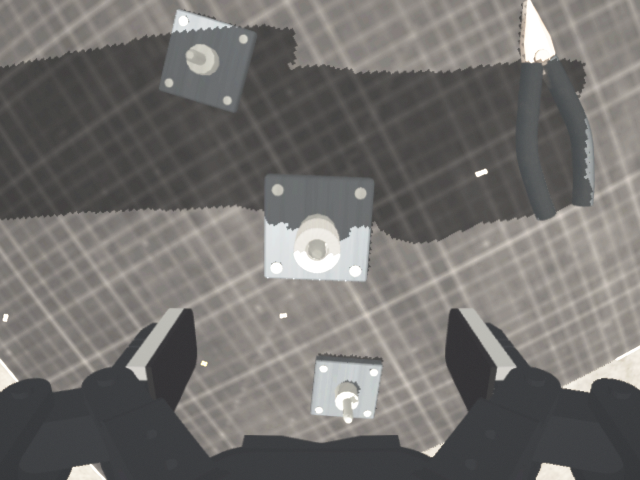

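The sleeve top is centred at about (317,249), next to the predicted (315.7,248.5). Triangulating against the first wrist view:

```bash
python3 - <<'E'
from h import *
c=load('wrist'); d=np.load('w1.npz'); c1=dict(img=d['img'],z_map=d['z'],mtx=d['mtx'],k1=float(d['k1']),T=d['T'])
cr=cv2.resize(c['img'][205:290,260:380],None,fx=5,fy=5); cv2.imwrite('pics/w2c.png',cr)
print(tri(c1,(367.95,153.5),c,(317,249)), plane(c,[(317,249)],.046))
P=cloud(c)[215:280,285:350]; m=(P[...,2]>.042)&(P[...,2]<.0495); print(m.sum(),P[m].mean(0),P[m].min(0),P[m].max(0))
E
python3 go.py .547 -.3035 .029 -90 0 -119
```

```text
[ 0.54710272 -0.30401566  0.04508475] [[ 0.54745203 -0.30405402  0.046     ]]
1475 [ 0.54749675 -0.30340327  0.04621757] [ 0.53481403 -0.31617879  0.0420157 ] [ 0.55918962 -0.29170736  0.04947292]
t 1.9 pos [ 0.5469 -0.3067  0.1229] rot [-8.9890e+01 -8.0000e-02 -1.1921e+02] w 0.0853 F [-0.3 -0.2  0.3] j [31. 42. -6. 97.  7. 42. -8.]
shift [-0.03   0.939 -0.017] turn [-0.004 -0.007  0.003] calls 1.0 rows 1.9
```

View pics/w2c.png

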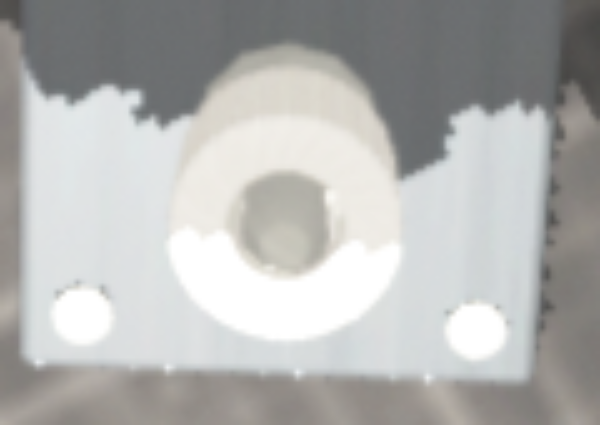

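Sleeve centre is (0.547,-0.304), top at z≈0.0455, which agrees with the text. I'll grip with TCP z≈0.034 so the fingertips stay above the sleeve's lower rim.

Emit:
play_rows(
  plan=[
    {"dx": -0.03,"dy": 0.3,"dz": -0.02,"wx": 0,"wy": 0,"wz": 0,"hand": 1},
    {"dx": -0.03,"dy": 0.6,"dz": -0.02,"wx": 0,"wy": 0,"wz": 0,"hand": 1},
    {"dx": -0.03,"dy": 0.89,"dz": -0.02,"wx": 0,"wy": 0,"wz": 0,"hand": 1},
    {"dx": -0.03,"dy": 0.89,"dz": -0.02,"wx": 0,"wy": 0,"wz": 0,"hand": 1},
    {"dx": -0.03,"dy": 0.89,"dz": -0.02,"wx": 0,"wy": 0,"wz": 0,"hand": 1},
  ],
)

```text
clock: 2.4
tool_pos: [0.5473, -0.302, 0.0334]
ee_rot: [-90.0, -0.0, -119.1]
ft_force: [0.5, -0.3, 0.2]
grip_width: 0.0852
```

```bash
python3 go.py .547 -.3037 .034 -90 0 -119
```

```text
t 2.4 pos [ 0.5473 -0.302   0.0334] rot [-8.9960e+01 -3.0000e-02 -1.1913e+02] w 0.0852 F [ 0.5 -0.3  0.2] j [ 30.  49.  -5.  99.   8.  32. -10.]
shift [ 0.016 -0.006  0.006] turn [-0.002 -0.005  0.001] calls 1.0 rows 0.0
```

Emit:
play_rows(
  plan=[
    {"dx": 0.01,"dy": 0,"dz": 0,"wx": 0,"wy": 0,"wz": 0,"hand": 0.6},
    {"dx": 0.01,"dy": 0,"dz": 0,"wx": 0,"wy": 0,"wz": 0,"hand": 0.4},
    {"dx": 0.01,"dy": 0,"dz": 0,"wx": 0,"wy": 0,"wz": 0,"hand": 0.2},
    {"dx": 0.01,"dy": 0,"dz": 0,"wx": 0,"wy": 0,"wz": 0,"hand": 0},
    {"dx": 0.01,"dy": 0,"dz": 0,"wx": 0,"wy": 0,"wz": 0,"hand": 0},
    {"dx": 0.01,"dy": 0,"dz": 0,"wx": 0,"wy": 0,"wz": 0,"hand": 0},
    {"dx": 0.01,"dy": 0,"dz": 0,"wx": 0,"wy": 0,"wz": 0,"hand": 0},
    {"dx": 0.01,"dy": 0,"dz": 0,"wx": 0,"wy": 0,"wz": 0,"hand": 0},
  ],
)

```text
clock: 3.2
tool_pos: [0.5475, -0.302, 0.0332]
ee_rot: [-89.9, -0.0, -119.0]
ft_force: [-0.6, 0.3, 5.9]
grip_width: 0.0213
```

```bash
python3 - <<'E'
from h import *
c=snap('wrist','wrist3.png')
E
python3 go.py .547 -.3037 .134 -90 0 -119
```

```text
t 3.25 pos [ 0.5475 -0.302   0.0332] rot [ -89.94   -0.   -119.05] w 0.0212 F [-1.3  0.4  6.4] j [ 30.  49.  -5.  99.   8.  32. -10.]
shift [ 0.018 -1.008  0.005] turn [-0.002 -0.002  0.   ] calls 1.01 rows 2.0
```

View pics/wrist3.png

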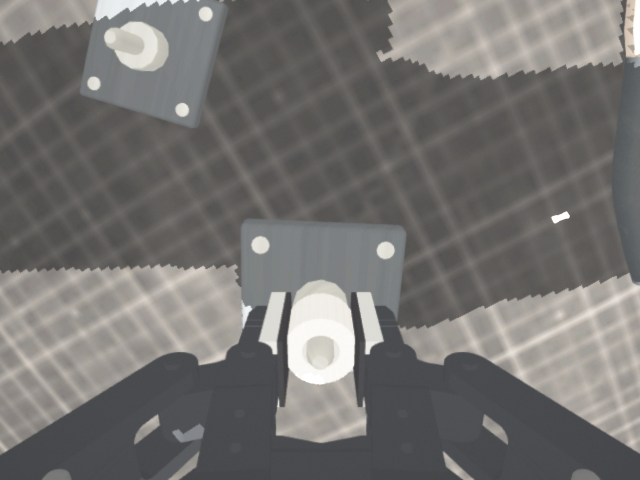

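Both pads hold the sleeve at (320,350). Lifting straight up.

Emit:
play_rows(
  plan=[
    {"dx": 0,"dy": -0.15,"dz": 0,"wx": 0,"wy": 0,"wz": 0,"hand": 0},
    {"dx": 0,"dy": -0.4,"dz": 0,"wx": 0,"wy": 0,"wz": 0,"hand": 0},
    {"dx": 0,"dy": -0.7,"dz": 0,"wx": 0,"wy": 0,"wz": 0,"hand": 0},
    {"dx": 0,"dy": -1,"dz": 0,"wx": 0,"wy": 0,"wz": 0,"hand": 0},
    {"dx": 0,"dy": -1,"dz": 0,"wx": 0,"wy": 0,"wz": 0,"hand": 0},
  ],
)

```text
clock: 3.75
tool_pos: [0.5499, -0.3031, 0.1375]
ee_rot: [-89.5, 0.0, -119.1]
ft_force: [1.2, -0.2, -0.2]
grip_width: 0.0215
```

```bash
python3 - <<'E'
from h import *
c=snap('wrist','wrist4.png')
E
python3 go.py .50 .14 .2 -90 0 -73
```

```text
t 3.8 pos [ 0.5486 -0.3025  0.1353] rot [-8.9700e+01  2.0000e-02 -1.1905e+02] w 0.0212 F [ 0.2 -1.1 -0.8] j [30. 41. -7. 96.  7. 43. -9.]
shift [-3.632 -0.66  -2.57 ] turn [-0.01  -1.608  0.004] calls 3.63 rows 9.0
```

View pics/wrist4.png

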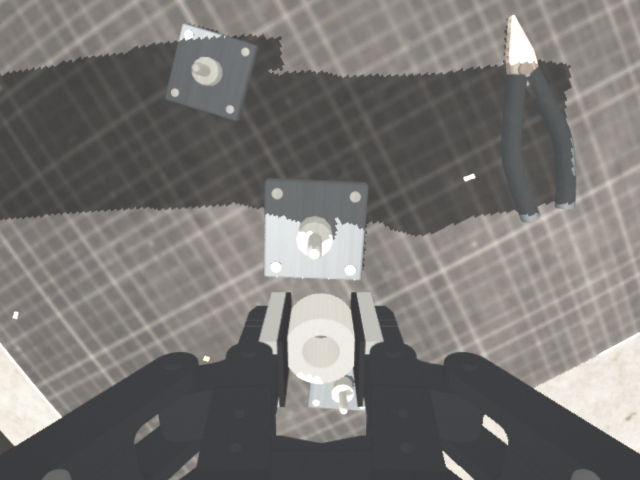

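The sleeve hangs between the pads at (320,345), and the bare pin is visible at (314,240). While I carry it, I'll work out the tote pose from the first top view.

```bash
python3 - <<'E'
from h import *
c=load('top'); P=cloud(c)
# rim corner pixels from 5x crop (offset 215,235)
px=lambda a:np.array(a)/5+[215,235]
names=['+x+y rim','+x-y rim','-x-y rim','cut a','cut b']
uv=[px((55,183)),px((350,92)),px((410,315)),px((97,342)),px((170,383))]
X=plane(c,uv[:3],.044); X2=plane(c,uv[3:],.032)
print(X.round(4),X2.round(4))
y=X[0]-X[1]; print('len y',np.linalg.norm(y)); x=X[1]-X[2]; print('len x',np.linalg.norm(x)); print('yaw x', np.degrees(np.arctan2(x[1],x[0])),'yaw from y',np.degrees(np.arctan2(y[1],y[0]))-90)
print('centre',(X[0]+X[2])/2)
m=(P[...,2]>.060)&(P[...,2]<.085); m[:, :235]=0; m[:, 280:]=0; m[:250]=0; m[:270] &= True; m[275:]=0
Q=P[m]; print(m.sum(),Q.mean(0))
S=depth(c,[px((197,190)),px((320,163)),px((327,285))])
S=plane(c,[px((197,190)),px((320,163)),px((327,285))],.024); print(S)
E
```

```text
[[0.5332 0.2474 0.044 ]
 [0.5775 0.0959 0.044 ]
 [0.4626 0.0662 0.044 ]] [[0.4521 0.2273 0.032 ]
 [0.4306 0.1899 0.032 ]]
len y 0.15789114970059576
len x 0.11870534899756678
yaw x 14.47127170079146 yaw from y 16.313567118270896
centre [0.4978561  0.15683904 0.044     ]
94 [0.55568531 0.17367866 0.07360466]
[[0.5299568  0.17716335 0.024     ]
 [0.54292721 0.11308988 0.024     ]
 [0.47948967 0.10985199 0.024     ]]
```

Emit:
play_rows(
  plan=[
    {"dx": -0.5,"dy": -0.3,"dz": -0.3,"wx": 0,"wy": -0.15,"wz": 0,"hand": 0},
    {"dx": -1,"dy": -0.6,"dz": -0.6,"wx": 0,"wy": -0.35,"wz": 0,"hand": 0},
    {"dx": -1,"dy": -0.6,"dz": -0.9,"wx": 0,"wy": -0.55,"wz": 0,"hand": 0},
  ],
)

```text
clock: 4.1
tool_pos: [0.5208, -0.1696, 0.1926]
ee_rot: [-89.8, 0.1, -102.9]
ft_force: [0.9, 0.4, -0.0]
grip_width: 0.0212
```

```bash
python3 go.py .48 .14 .2 -90 0 -73
```

```text
t 4.1 pos [ 0.5208 -0.1696  0.1926] rot [ -89.76    0.11 -102.94] w 0.0212 F [ 0.9  0.4 -0. ] j [ 23.  31. -12. 106.   9.  43.  -6.]
shift [-2.926 -0.073 -1.091] turn [-9.000e-03 -1.045e+00 -1.000e-03] calls 2.93 rows 6.2
```

Emit:
play_rows(
  plan=[
    {"dx": -0.5,"dy": 0,"dz": -0.1,"wx": 0,"wy": -0.15,"wz": 0,"hand": 0},
    {"dx": -1,"dy": 0,"dz": -0.3,"wx": 0,"wy": -0.4,"wz": 0,"hand": 0},
    {"dx": -1,"dy": 0,"dz": -0.5,"wx": 0,"wy": -0.6,"wz": 0,"hand": 0},
  ],
)

```text
clock: 4.4
tool_pos: [0.4931, -0.0561, 0.1917]
ee_rot: [-89.9, 0.2, -85.3]
ft_force: [0.4, -1.2, -0.5]
grip_width: 0.0211
```

Emit:
play_rows(
  plan=[
    {"dx": -0.5,"dy": 0,"dz": -0.1,"wx": 0,"wy": -0.15,"wz": 0,"hand": 0},
    {"dx": -1,"dy": 0,"dz": -0.2,"wx": 0,"wy": -0.4,"wz": 0,"hand": 0},
    {"dx": -1,"dy": 0,"dz": -0.2,"wx": 0,"wy": -0.4,"wz": 0,"hand": 0},
    {"dx": -1,"dy": 0,"dz": -0.2,"wx": 0,"wy": -0.4,"wz": 0,"hand": 0},
    {"dx": -1,"dy": 0,"dz": -0.2,"wx": 0,"wy": -0.4,"wz": 0,"hand": 0},
  ],
)

```text
clock: 4.9
tool_pos: [0.4656, 0.0336, 0.1913]
ee_rot: [-90.1, -0.0, -74.8]
ft_force: [0.6, -0.1, 0.5]
grip_width: 0.0214
```

```bash
python3 - <<'E'
from h import *
c=snap('wrist','wrist5.png')
o=ctrl.get_obs();print(o['dq'].round(2));np.savez('w5.npz',**np.load('last_wrist.npz'))
E
python3 go.py .4796 .185 .12 -90 0 -74
```

```text
[ 0.43  0.07  0.01 -0.21 -0.13 -0.18 -0.09]
t 4.95 pos [0.4657 0.0332 0.1914] rot [-9.005e+01 -4.000e-02 -7.480e+01] w 0.0213 F [ 0.8 -0.7 -0.1] j [  7.  26. -20. 118.  14.  38.  -7.]
shift [-1.429  0.712  0.532] turn [ 0.002 -0.028  0.001] calls 1.43 rows 3.4
```

View pics/wrist5.png

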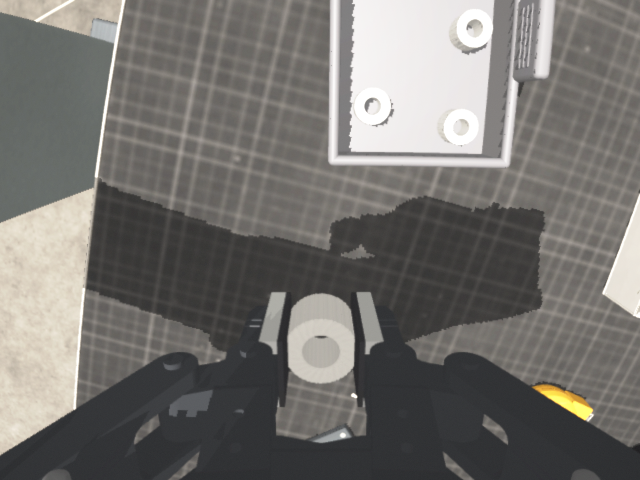

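The tote's -y rim runs from (329,163) to (510,165). The tab is at upper right and three sleeves are inside. A quick check of the tote pose from this view:

```bash
python3 - <<'E'
from h import *
c=load('wrist')
X=plane(c,[(329,164),(511,166),(345,0),(516,83),(548,78)],.044);print(X.round(4))
x=X[1]-X[0];a=np.degrees(np.arctan2(x[1],x[0]));print(np.linalg.norm(x),a)
yv=np.array([-x[1],x[0],0])/np.linalg.norm(x); print('centre',(X[0]+X[1])/2+.079*yv)
print(plane(c,[(471,28),(372,106),(461,127)],.024).round(4))
P=cloud(c); print('rim z',P[158:163,400].round(4)[:,2],'floor',P[100,420],'tab',P[60,543],P[30,543])
print('sleeve top held', P[318,300:340:10].round(4)[:, 2])
E
```

```text
[[0.462  0.0707 0.044 ]
 [0.5789 0.1022 0.044 ]
 [0.4447 0.1692 0.044 ]
 [0.5629 0.1529 0.044 ]
 [0.5823 0.1623 0.044 ]]
0.12107702102824845 15.08860231052562
centre [0.49987837 0.16272578 0.044     ]
[[0.5293 0.1807 0.024 ]
 [0.4805 0.114  0.024 ]
 [0.5439 0.1175 0.024 ]]
rim z [0.0459 0.0464 0.0471 0.0474 0.0467] floor [0.51506364 0.12823    0.00342942] tab [0.55976884 0.16351223 0.0779988 ] [0.55498155 0.17922052 0.07600834]
sleeve top held [0.2005 0.204  0.2038 0.2041]
```

Emit:
play_rows(
  plan=[
    {"dx": -0.5,"dy": 0,"dz": 0.1,"wx": 0,"wy": 0,"wz": 0,"hand": 0},
    {"dx": -1,"dy": 0.2,"dz": 0.3,"wx": 0,"wy": 0,"wz": 0,"hand": 0},
    {"dx": -1,"dy": 0.3,"dz": 0.5,"wx": 0,"wy": -0.03,"wz": 0,"hand": 0},
  ],
)

```text
clock: 5.25
tool_pos: [0.4864, 0.1489, 0.1615]
ee_rot: [-90.0, 0.2, -73.5]
ft_force: [1.0, -0.3, 0.1]
grip_width: 0.0214
```

```bash
python3 go.py .4796 .185 .12 -90 0 -74
```

```text
t 5.25 pos [0.4864 0.1489 0.1615] rot [-89.97   0.15 -73.51] w 0.0214 F [ 1.  -0.3  0.1] j [ -7.  32. -18. 113.  16.  37. -20.]
shift [-0.364  0.416  0.037] turn [-0.001  0.017 -0.005] calls 1.0 rows 1.1
```

Emit:
play_rows(
  plan=[
    {"dx": -0.2,"dy": 0.2,"dz": 0.02,"wx": 0,"wy": 0,"wz": 0,"hand": 0},
    {"dx": -0.4,"dy": 0.5,"dz": 0.04,"wx": 0,"wy": 0,"wz": 0,"hand": 0},
    {"dx": -0.4,"dy": 0.6,"dz": 0.04,"wx": 0,"wy": 0,"wz": 0,"hand": 0},
    {"dx": -0.4,"dy": 0.6,"dz": 0.04,"wx": 0,"wy": 0,"wz": 0,"hand": 0},
    {"dx": -0.4,"dy": 0.6,"dz": 0.04,"wx": 0,"wy": 0,"wz": 0,"hand": 0},
  ],
)

```text
clock: 5.75
tool_pos: [0.4809, 0.1821, 0.1021]
ee_rot: [-90.0, -0.1, -73.9]
ft_force: [-0.7, 0.2, -0.1]
grip_width: 0.0214
```

```bash
python3 - <<'E'
from h import *
c=snap('wrist','wrist6.png')
o=ctrl.get_obs();print(o['dq'].round(2))
E
python3 go.py .4805 .188 .015 -90 0 -74
```

```text
[ 0.03 -0.76 -0.35 -0.01  0.03 -0.27 -0.16]
t 5.8 pos [0.4812 0.1824 0.1025] rot [-8.993e+01 -5.000e-02 -7.394e+01] w 0.0213 F [ 0.1 -0.  -0.7] j [-14.  38. -15. 115.  19.  30. -26.]
shift [-0.056  0.875  0.008] turn [-0.002  0.002  0.002] calls 1.0 rows 1.8
```

View pics/wrist6.png

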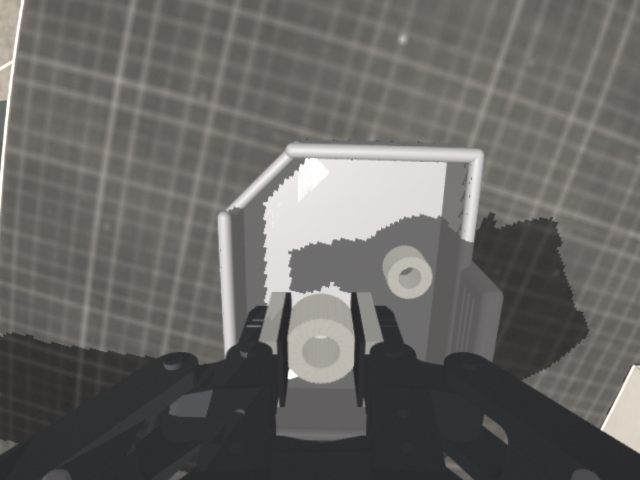

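The cut corner runs (220,215)-(291,150), the +x/+y rim corner is at (482,154), and the sleeve next to the tab is at (408,275). Computing the clearance for the placement:

```bash
python3 - <<'E'
from h import *
c=load('wrist')
X=plane(c,[(289,148),(483,151),(219,215)],.044);print(X.round(4))
P=cloud(c); print('z',P[146:156,380,2].round(4),P[180:200:5,244,2])
x=X[1]-X[0];L=np.linalg.norm(x);x/=L;y=np.array([-x[1],x[0],0]);print(L,np.degrees(np.arctan2(x[1],x[0])))
ce=X[1]-.059*x-.079*y;print('centre',ce)
s=plane(c,[(410,278)],.024)[0];print('s',s,(s-ce)@x,(s-ce)@y)
for t in ([.4812,.1824,0],[.4805,.188,0]): print((np.array(t)-ce)@x,(np.array(t)-ce)@y)
E
```

```text
[[0.4532 0.2314 0.044 ]
 [0.5368 0.2547 0.044 ]
 [0.4299 0.1931 0.044 ]]
z [0.0447 0.0461 0.0462 0.046  0.0464 0.0468 0.0467 0.046  0.0472 0.0467] [ 0.00040682  0.00012851 -0.00106041  0.03231549]
0.08672209095706278 15.543636316888756
centre [0.50109501 0.16274114 0.044     ]
s [0.53168939 0.18128154 0.024     ] 0.03444375182773831 0.009663876190503861
-0.013899358040658878 0.024271179632823943
-0.013073112389706956 0.029853949386654293
```

Emit:
play_rows(
  plan=[
    {"dx": -0.07,"dy": 0.2,"dz": 0,"wx": 0,"wy": 0,"wz": 0,"hand": 0},
    {"dx": -0.07,"dy": 0.45,"dz": 0,"wx": 0,"wy": 0,"wz": 0,"hand": 0},
    {"dx": -0.07,"dy": 0.65,"dz": 0,"wx": 0,"wy": 0,"wz": 0,"hand": 0},
    {"dx": -0.07,"dy": 0.78,"dz": 0,"wx": 0,"wy": 0,"wz": 0,"hand": 0},
    {"dx": -0.07,"dy": 0.86,"dz": 0,"wx": 0,"wy": 0,"wz": 0,"hand": 0},
    {"dx": -0.07,"dy": 0.88,"dz": 0,"wx": 0,"wy": 0,"wz": 0,"hand": 0},
    {"dx": -0.07,"dy": 0.88,"dz": 0,"wx": 0,"wy": 0,"wz": 0,"hand": 0},
  ],
)

```text
clock: 6.5
tool_pos: [0.4786, 0.1907, 0.0141]
ee_rot: [-90.0, 0.0, -73.8]
ft_force: [-0.7, -0.7, 0.1]
grip_width: 0.0212
```

```bash
python3 go.py .4805 .190 .0145 -90 0 -74
```

```text
t 6.5 pos [0.4786 0.1907 0.0141] rot [-89.96   0.   -73.81] w 0.0212 F [-0.7 -0.7  0.1] j [-19.  47. -10. 117.  22.  18. -30.]
shift [ 0.012 -0.004  0.017] turn [-0.002  0.007 -0.   ] calls 1.0 rows 0.0
```

Emit:
play_rows(
  plan=[
    {"dx": 0,"dy": 0,"dz": 0,"wx": 0,"wy": 0,"wz": 0,"hand": 0.32},
    {"dx": 0,"dy": 0,"dz": 0,"wx": 0,"wy": 0,"wz": 0,"hand": 0.36},
    {"dx": 0,"dy": 0,"dz": 0,"wx": 0,"wy": 0,"wz": 0,"hand": 0.42},
    {"dx": 0,"dy": 0,"dz": 0,"wx": 0,"wy": 0,"wz": 0,"hand": 0.42},
    {"dx": 0,"dy": 0,"dz": 0,"wx": 0,"wy": 0,"wz": 0,"hand": 0.42},
  ],
)

```text
clock: 7.0
tool_pos: [0.4782, 0.1908, 0.0139]
ee_rot: [-90.0, 0.0, -73.8]
ft_force: [0.5, -1.0, 0.4]
grip_width: 0.0359
```

Emit:
play_rows(
  plan=[
    {"dx": 0,"dy": -0.1,"dz": 0,"wx": 0,"wy": 0,"wz": 0,"hand": 0.42},
    {"dx": 0,"dy": -0.35,"dz": 0,"wx": 0,"wy": 0,"wz": 0,"hand": 0.42},
    {"dx": 0,"dy": -0.7,"dz": 0,"wx": 0,"wy": 0,"wz": 0,"hand": 0.42},
    {"dx": 0,"dy": -1,"dz": 0,"wx": 0,"wy": 0,"wz": 0,"hand": 0.5},
    {"dx": 0,"dy": -1,"dz": 0,"wx": 0,"wy": 0,"wz": 0,"hand": 0.6},
  ],
)

```text
clock: 7.5
tool_pos: [0.4805, 0.1919, 0.1179]
ee_rot: [-89.6, 0.1, -73.8]
ft_force: [0.6, -0.5, -0.1]
grip_width: 0.0513
```

```bash
python3 - <<'E'
from h import *
c=snap('wrist','wrist7.png')
o=ctrl.get_obs();print(o['dq'].round(2))
E
python3 go.py .558 .178 .16 -90 0 -74.4
```

```text
[-0.72  2.81  1.11  1.67  0.47 -0.93 -0.35]
t 7.55 pos [0.4795 0.1912 0.1161] rot [-8.972e+01  3.000e-02 -7.381e+01] w 0.0515 F [ 0.1 -0.6 -0.6] j [-14.  36. -16. 115.  18.  31. -27.]
shift [ 0.346 -0.436  0.719] turn [-0.01   0.021 -0.001] calls 1.0 rows 1.8
```

View pics/wrist7.png

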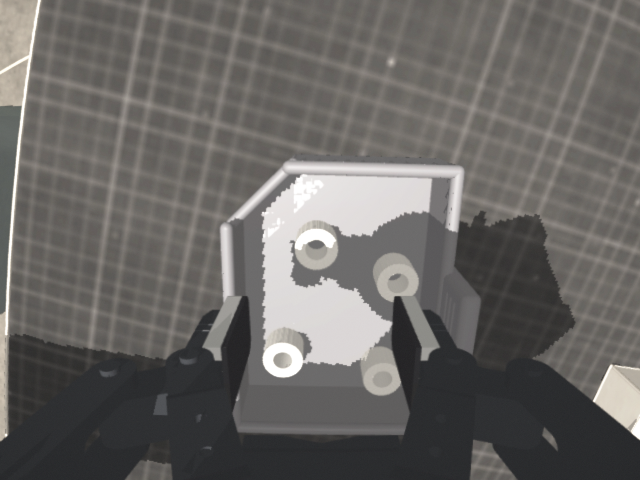

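All four sleeves now stand upright in the tote, at about (317,245), (396,278), (283,358) and (381,373). Next, hover over the tab.

Emit:
play_rows(
  plan=[
    {"dx": 0.15,"dy": -0.2,"dz": 0.3,"wx": 0,"wy": 0,"wz": 0,"hand": 1},
    {"dx": 0.35,"dy": -0.3,"dz": 0.65,"wx": 0,"wy": 0.02,"wz": 0,"hand": 1},
    {"dx": 0.35,"dy": -0.3,"dz": 0.72,"wx": 0,"wy": 0.02,"wz": 0,"hand": 1},
    {"dx": 0.35,"dy": -0.3,"dz": 0.72,"wx": 0,"wy": 0.02,"wz": 0,"hand": 1},
    {"dx": 0.35,"dy": -0.3,"dz": 0.72,"wx": 0,"wy": 0.02,"wz": 0,"hand": 1},
  ],
)

```text
clock: 8.05
tool_pos: [0.555, 0.1773, 0.1425]
ee_rot: [-90.2, 0.0, -74.3]
ft_force: [-0.5, 0.3, -0.5]
grip_width: 0.0856
```

```bash
python3 - <<'E'
from h import *
c=snap('wrist','wrist8.png')
o=ctrl.get_obs();print(o['dq'].round(2),o['tool_pos'])
E
```

```text
[-0.26 -0.33 -0.08 -0.01  0.08  0.06  0.1 ] [0.55483047 0.17746396 0.14267356]
```

View pics/wrist8.png

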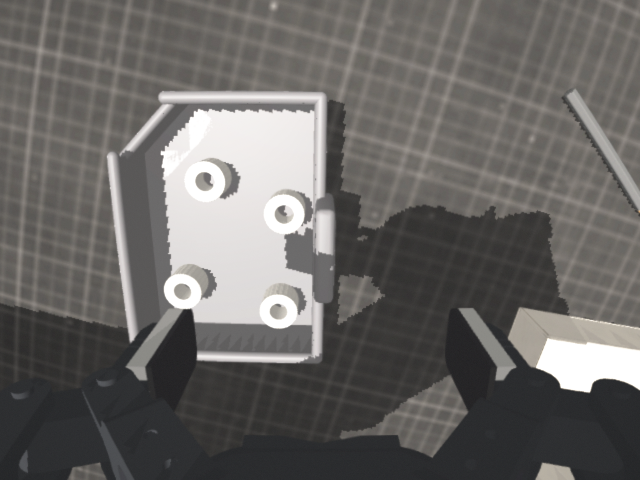

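The tab top runs from (323,198) to (325,300). The white box's near corner is at (518,310), so I need to check it against the outer finger.

```bash
python3 - <<'E'
from h import *
c=load('wrist'); P=cloud(c)
m=(P[...,2]>.066)&(P[...,2]<.09); m[:180]=0;m[:,:300]=0;m[:,345:]=0; m[310:]=0
Q=P[m];print(m.sum(),Q.mean(0).round(4),np.median(Q[:,2]))
vs,us=np.nonzero(m);print(us.min(),us.max(),vs.min(),vs.max())
(cx,cy),wh,a=cv2.minAreaRect(np.c_[us,vs].astype(np.float32)); print(cx,cy,wh,a)
print('tab top centre',plane(c,[(cx,cy)],.076))
d=np.load('w5.npz')
E=plane(c,[(323.5,200),(325,299)],.076);print(E)
v=E[0]-E[1];print(np.linalg.norm(v),np.degrees(np.arctan2(v[1],v[0]))-90,E.mean(0))
# second height check vs previous wrist view of tab side: white box
print('box',P[312,520],P[335,540],plane(c,[(513,335)],.0))
R_=plane(c,[(163,96),(324,96),(318,361)],.044);print(R_.round(4)); w=R_[1]-R_[2]; print(np.linalg.norm(w),np.degrees(np.arctan2(w[1],w[0]))-90)
Pb=P[300:400,500:640];print('box max z',np.nanpercentile(Pb[...,2],98), Pb[Pb[...,2]>.02][:, :2].min(0))
E
python3 go.py .559 .178 .053 -90 0 -74.4
```

```text
2012 [0.5564 0.1806 0.0752] 0.07587530637420911
313 335 205 302
324.0 253.5 (97.0, 22.0) 90.0
tab top centre [[0.55651891 0.18089938 0.076     ]]
[[0.54897707 0.20665374 0.076     ]
 [0.56369354 0.15745533 0.076     ]]
0.05135229368530211 16.653241115286733 [0.5563353  0.18205454 0.076     ]
box [0.70965323 0.15297188 0.00552778] [0.70982661 0.15206737 0.03691379] [[0.71583099 0.13227981 0.        ]]
[[0.4542 0.2315 0.044 ]
 [0.5361 0.2534 0.044 ]
 [0.5754 0.1012 0.044 ]]
0.15711422998222058 14.454040065952142
box max z 0.2008395037494616 [0.53690193 0.12992221]
t 8.1 pos [0.5548 0.1775 0.1427] rot [-9.019e+01  1.000e-02 -7.427e+01] w 0.0857 F [-0.3 -0.3  0.5] j [ -9.  38. -18. 103.  17.  42. -20.]
shift [0.006 0.897 0.045] turn [ 0.007  0.005 -0.   ] calls 1.0 rows 1.8
```

Emit:
play_rows(
  plan=[
    {"dx": -0.03,"dy": 0.3,"dz": 0.02,"wx": 0,"wy": 0,"wz": 0,"hand": 1},
    {"dx": -0.03,"dy": 0.6,"dz": 0.02,"wx": 0,"wy": 0,"wz": 0,"hand": 1},
    {"dx": -0.03,"dy": 0.85,"dz": 0.02,"wx": 0,"wy": 0,"wz": 0,"hand": 1},
    {"dx": -0.03,"dy": 0.89,"dz": 0.02,"wx": 0,"wy": 0,"wz": 0,"hand": 1},
    {"dx": -0.03,"dy": 0.89,"dz": 0.02,"wx": 0,"wy": 0,"wz": 0,"hand": 1},
  ],
)

```text
clock: 8.6
tool_pos: [0.5566, 0.181, 0.0541]
ee_rot: [-90.2, 0.0, -74.3]
ft_force: [-0.9, 0.2, 1.1]
grip_width: 0.0853
```

```bash
python3 go.py .5565 .181 .053 -90 0 -74.4
```

```text
t 8.6 pos [0.5566 0.181  0.0541] rot [-90.15   0.   -74.28] w 0.0853 F [-0.9  0.2  1.1] j [-12.  46. -15. 105.  20.  32. -23.]
shift [-0.001  0.011 -0.001] turn [ 0.005  0.004 -0.   ] calls 1.0 rows 0.0
```

Emit:
play_rows(
  plan=[
    {"dx": 0,"dy": 0,"dz": 0,"wx": 0,"wy": 0,"wz": 0,"hand": 0.7},
    {"dx": 0,"dy": 0,"dz": 0,"wx": 0,"wy": 0,"wz": 0,"hand": 0.4},
    {"dx": 0,"dy": 0,"dz": 0,"wx": 0,"wy": 0,"wz": 0,"hand": 0.25},
    {"dx": 0,"dy": 0,"dz": 0,"wx": 0,"wy": 0,"wz": 0,"hand": 0.15},
    {"dx": 0,"dy": 0,"dz": 0,"wx": 0,"wy": 0,"wz": 0,"hand": 0},
    {"dx": 0,"dy": 0,"dz": 0,"wx": 0,"wy": 0,"wz": 0,"hand": 0},
    {"dx": 0,"dy": 0,"dz": 0,"wx": 0,"wy": 0,"wz": 0,"hand": 0},
    {"dx": 0,"dy": 0,"dz": 0,"wx": 0,"wy": 0,"wz": 0,"hand": 0},
  ],
)

```text
clock: 9.4
tool_pos: [0.5568, 0.1803, 0.0553]
ee_rot: [-90.1, -0.0, -74.4]
ft_force: [-4.1, -1.0, 6.6]
grip_width: 0.0089
```

```bash
python3 - <<'E'
from h import *
c=snap('wrist','wrist9.png')
E
python3 go.py .5565 .181 .053 -90 0 -74.4
```

```text
t 9.45 pos [0.5569 0.1802 0.0553] rot [-9.014e+01 -3.000e-02 -7.440e+01] w 0.0095 F [-3.9 -1.5  7.4] j [-12.  46. -15. 105.  20.  32. -24.]
shift [-0.008  0.023 -0.001] turn [0.005 0.    0.001] calls 1.0 rows 0.0
```

View pics/wrist9.png

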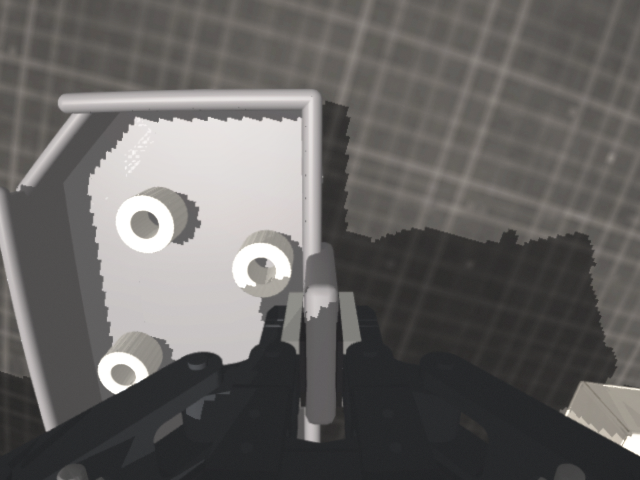

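The pads have pinched the tab at about (320,330), opening 9 mm. Lifting gently.

Emit:
play_rows(
  plan=[
    {"dx": 0,"dy": -0.08,"dz": 0,"wx": 0,"wy": 0,"wz": 0,"hand": 0},
    {"dx": 0,"dy": -0.2,"dz": 0,"wx": 0,"wy": 0,"wz": 0,"hand": 0},
    {"dx": 0,"dy": -0.35,"dz": 0,"wx": 0,"wy": 0,"wz": 0,"hand": 0},
    {"dx": 0,"dy": -0.5,"dz": 0,"wx": 0,"wy": 0,"wz": 0,"hand": 0},
    {"dx": 0,"dy": -0.65,"dz": 0,"wx": 0,"wy": 0,"wz": 0,"hand": 0},
    {"dx": 0,"dy": -0.8,"dz": 0,"wx": 0,"wy": 0,"wz": 0,"hand": 0},
    {"dx": 0,"dy": -0.92,"dz": 0,"wx": 0,"wy": 0,"wz": 0,"hand": 0},
    {"dx": 0,"dy": -1,"dz": 0,"wx": 0,"wy": 0,"wz": 0,"hand": 0},
  ],
)

```text
clock: 10.25
tool_pos: [0.5587, 0.1809, 0.1565]
ee_rot: [-89.9, 0.0, -74.4]
ft_force: [-0.3, -0.3, -3.0]
grip_width: 0.0086
```

```bash
python3 - <<'E'
from h import *
c=snap('wrist','wrist10.png')
c=snap('scene','scene10.png')
E
python3 go.py .55 .181 .2 -90 0 -74.4
```

```text
t 10.35 pos [0.559  0.1809 0.1562] rot [-8.985e+01  1.000e-02 -7.437e+01] w 0.0096 F [ 0.3  0.4 -3.9] j [ -9.  38. -18. 102.  16.  43. -20.]
shift [-0.025 -0.438 -0.085] turn [-0.005  0.001 -0.   ] calls 1.0 rows 0.9
```

View pics/wrist10.png

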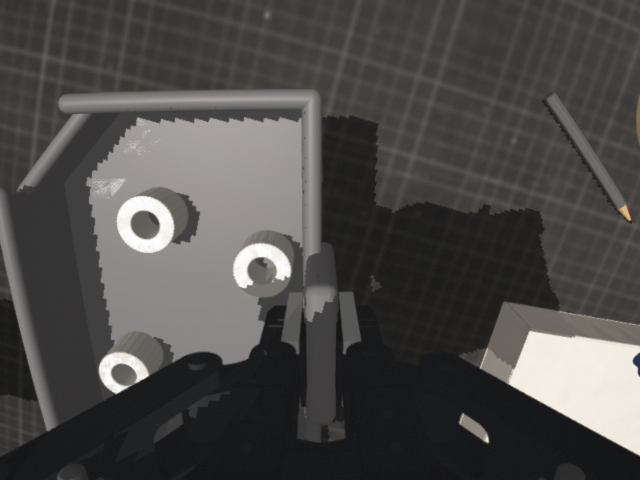

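View pics/scene10.png

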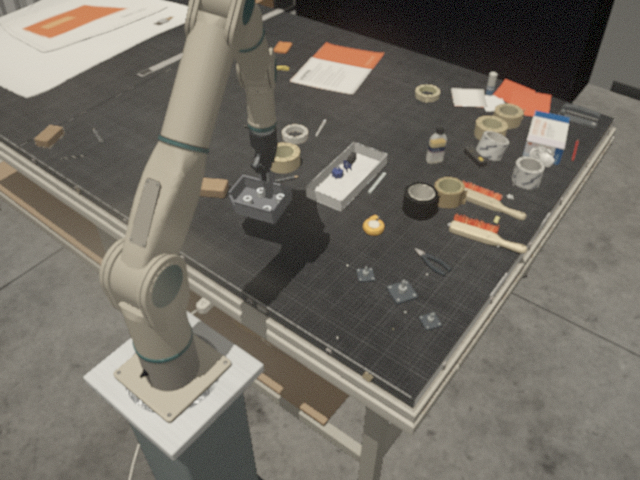

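The tote hangs level with its load (Fz about -3 N) and the sleeves haven't moved. Next, raise it a little and start tilting toward the cut corner (+wx, -wz).

Emit:
play_rows(
  plan=[
    {"dx": 0,"dy": -0.1,"dz": 0,"wx": 0,"wy": 0,"wz": 0,"hand": 0},
    {"dx": 0,"dy": -0.25,"dz": 0,"wx": 0.03,"wy": 0,"wz": -0.03,"hand": 0},
    {"dx": 0,"dy": -0.4,"dz": 0,"wx": 0.08,"wy": 0,"wz": -0.08,"hand": 0},
    {"dx": 0,"dy": -0.5,"dz": 0,"wx": 0.13,"wy": 0,"wz": -0.13,"hand": 0},
    {"dx": 0,"dy": -0.6,"dz": 0,"wx": 0.18,"wy": 0,"wz": -0.18,"hand": 0},
    {"dx": 0,"dy": -0.6,"dz": 0,"wx": 0.23,"wy": 0,"wz": -0.23,"hand": 0},
    {"dx": 0,"dy": -0.6,"dz": 0,"wx": 0.27,"wy": 0,"wz": -0.27,"hand": 0},
    {"dx": 0,"dy": -0.6,"dz": 0,"wx": 0.3,"wy": 0,"wz": -0.3,"hand": 0},
  ],
)

```text
clock: 11.15
tool_pos: [0.5575, 0.1813, 0.2153]
ee_rot: [-81.3, -8.6, -75.0]
ft_force: [0.1, -0.7, -3.0]
grip_width: 0.009
```

```bash
python3 - <<'E'
from h import *
c=snap('wrist','wrist11.png')
o=ctrl.get_obs(); print({k:np.round(o[k],2) for k in o})
E
```

```text
{'clock': np.float64(11.2), 'joints': array([-18.69,  29.6 , -11.85, 106.53,  25.35,  40.57, -31.78]), 'dq': array([ 1.48,  0.78, -1.13, -1.29, -2.68,  1.55,  3.47]), 'joint_torque': array([ 1.210e+00, -4.935e+01, -2.400e-01, -1.825e+01,  1.040e+00,
       -2.100e-01,  1.000e-02]), 'tool_pos': array([0.56, 0.18, 0.22]), 'ee_rot': array([-81.28,  -8.63, -74.9 ]), 'ft_force': array([-1.73,  0.48, -3.06]), 'moment': array([0.23, 0.29, 0.05]), 'grip_width': np.float64(0.01)}
```

View pics/wrist11.png

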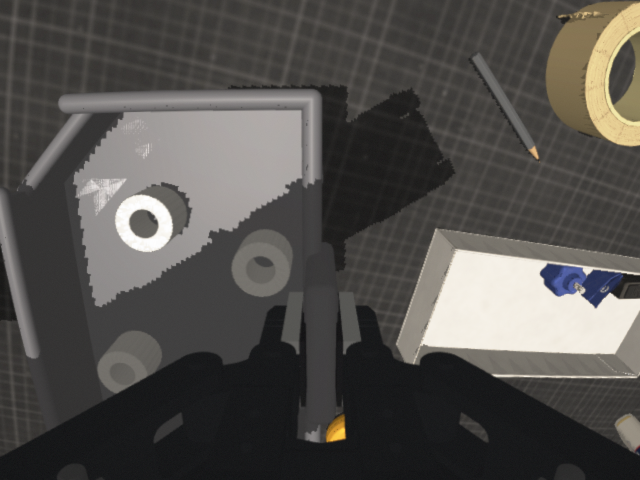

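The tilt is about 12° and the sleeves have hardly moved. Continuing.

Emit:
play_rows(
  plan=[
    {"dx": 0,"dy": 0,"dz": 0,"wx": 0.04,"wy": 0,"wz": -0.04,"hand": 0},
    {"dx": 0,"dy": 0,"dz": 0,"wx": 0.09,"wy": 0,"wz": -0.09,"hand": 0},
    {"dx": 0,"dy": 0,"dz": 0,"wx": 0.14,"wy": 0,"wz": -0.14,"hand": 0},
    {"dx": 0,"dy": 0,"dz": 0,"wx": 0.18,"wy": 0,"wz": -0.18,"hand": 0},
    {"dx": 0,"dy": 0,"dz": 0,"wx": 0.2,"wy": 0,"wz": -0.2,"hand": 0},
    {"dx": 0,"dy": 0,"dz": 0,"wx": 0.2,"wy": 0,"wz": -0.2,"hand": 0},
    {"dx": 0,"dy": 0,"dz": 0,"wx": 0.2,"wy": 0,"wz": -0.2,"hand": 0},
  ],
)

```text
clock: 11.9
tool_pos: [0.5583, 0.1807, 0.2148]
ee_rot: [-75.4, -14.2, -76.2]
ft_force: [0.4, -0.2, -3.7]
grip_width: 0.0094
```

```bash
python3 - <<'E'
from h import *
c=snap('wrist','wrist12.png')
o=ctrl.get_obs(); print({k:np.round(o[k],2) for k in ('clock','joints','tool_pos','ee_rot','moment','ft_force')})
E
```

```text
{'clock': np.float64(11.95), 'joints': array([-27.85,  28.52,  -4.21, 111.28,  35.45,  35.3 , -44.15]), 'tool_pos': array([0.56, 0.18, 0.21]), 'ee_rot': array([-75.37, -14.16, -76.22]), 'moment': array([ 0.4 ,  0.39, -0.03]), 'ft_force': array([ 1.02,  0.34, -3.42])}
```

View pics/wrist12.png

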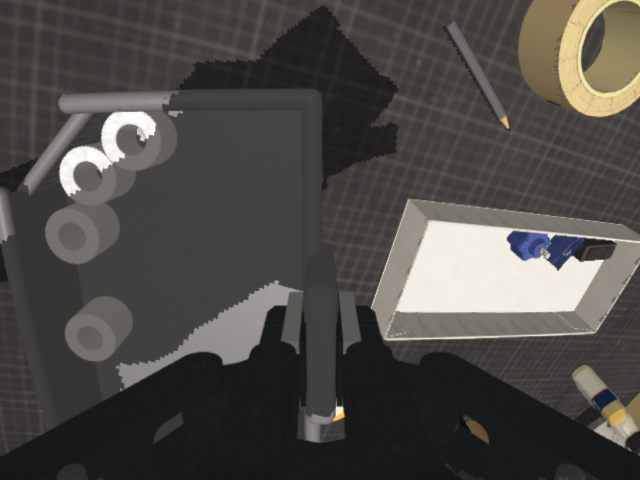

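Tilt is about 20°. Two sleeves are in the cut corner at (88,175) and (132,139), one is right behind at (80,234), and the fourth is on the -x wall at (95,330). I'll tilt more, mainly toward +y, to bring it along the wall.

Emit:
play_rows(
  plan=[
    {"dx": 0,"dy": 0,"dz": 0,"wx": 0.02,"wy": 0,"wz": -0.06,"hand": 0},
    {"dx": 0,"dy": 0,"dz": 0,"wx": 0.04,"wy": 0,"wz": -0.13,"hand": 0},
    {"dx": 0,"dy": 0,"dz": 0,"wx": 0.06,"wy": 0,"wz": -0.2,"hand": 0},
    {"dx": 0,"dy": 0,"dz": 0,"wx": 0.08,"wy": 0,"wz": -0.26,"hand": 0},
    {"dx": 0,"dy": 0,"dz": 0,"wx": 0.1,"wy": 0,"wz": -0.3,"hand": 0},
    {"dx": 0,"dy": 0,"dz": 0,"wx": 0.1,"wy": 0,"wz": -0.3,"hand": 0},
    {"dx": 0,"dy": 0,"dz": 0,"wx": 0.1,"wy": 0,"wz": -0.3,"hand": 0},
    {"dx": 0,"dy": 0,"dz": 0,"wx": 0.1,"wy": 0,"wz": -0.3,"hand": 0},
  ],
)

```text
clock: 12.75
tool_pos: [0.5585, 0.1802, 0.2149]
ee_rot: [-71.7, -22.4, -78.8]
ft_force: [0.1, -0.7, -3.6]
grip_width: 0.0089
```

```bash
python3 - <<'E'
from h import *
c=snap('wrist','wrist13.png')
o=ctrl.get_obs(); print({k:np.round(o[k],2) for k in ('clock','joints','tool_pos','ee_rot','moment','ft_force')})
E
```

```text
{'clock': np.float64(12.8), 'joints': array([-38.8 ,  30.24,   3.63, 112.76,  45.16,  37.44, -57.6 ]), 'tool_pos': array([0.56, 0.18, 0.21]), 'ee_rot': array([-71.68, -22.38, -78.83]), 'moment': array([0.62, 0.56, 0.04]), 'ft_force': array([-0.17, -0.04, -3.02])}
```

View pics/wrist13.png

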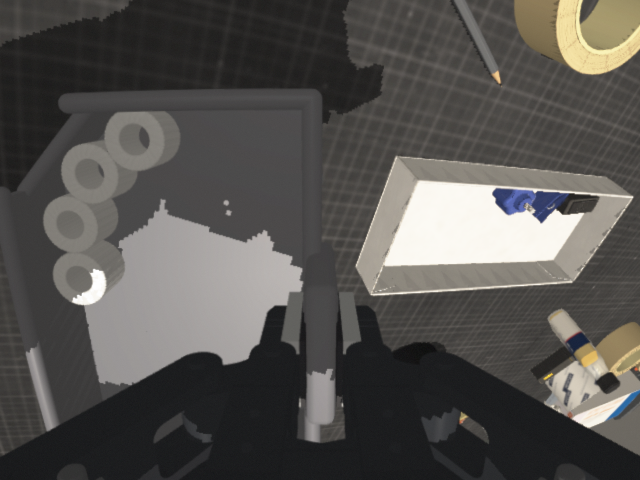

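All four are now chained into the corner: (137,139), (93,172), (76,223) and (82,276). I'll measure each one's distance to the corner point in the tote frame, using my pixels on the plane at sleeve-top height.

```bash
cat > fin.py <<'E'
from h import *
def tote(o):
    Rc=R.from_euler('xyz',o['ee_rot'],degrees=True).as_matrix()
    Rt=np.c_[Rc[:,2],-Rc[:,0],-Rc[:,1]]; T=np.eye(4);T[:3,:3]=Rt;T[:3,3]=o['tool_pos']-Rt@[.060,0,.055];return T
def meas(c,uv,zz=.024):
    o=ctrl.get_obs();T=tote(o);Ti=np.linalg.inv(T)
    print('tilt rad',np.arccos(T[2,2]).round(3),'corner z',(T@[-.039,.059,.014,1])[2].round(3),'floor z',(T@[0,0,.004,1])[2].round(3))
    oc=Ti[:3,:3]@c['T'][:3,3]+Ti[:3,3]; s=slopes(c,uv); d=np.c_[s,np.ones(len(s))]@(Ti[:3,:3]@c['T'][:3,:3]).T
    X=oc+d*((zz-oc[2])/d[:,2])[:,None]; return X
E
python3 - <<'E'
from fin import *
c=load('wrist')
X=meas(c,[(134,138),(90,173),(72,223),(80,278)])
print(X.round(4)); print(np.hypot(X[:,0]+.039,X[:,1]-.059).round(4))
print(meas(c,[(318,97),(68,97)],.044).round(4))
E
```

```text
tilt rad 0.5 corner z 0.128 floor z 0.153
[[-0.0105  0.062   0.024 ]
 [-0.0301  0.0488  0.024 ]
 [-0.0411  0.0284  0.024 ]
 [-0.0416  0.0041  0.024 ]]
[0.0287 0.0135 0.0307 0.055 ]
tilt rad 0.5 corner z 0.128 floor z 0.153
[[ 0.0602  0.0757  0.044 ]
 [-0.0238  0.0775  0.044 ]]
```

The farthest sleeve is 55 mm from the corner point against the 75 mm limit, tilt is 0.50 rad and the corner is at 0.128 m. I'll hold for a moment to confirm everything stays at rest.

Emit:
play_rows(
  plan=[
    {"dx": 0,"dy": 0,"dz": 0,"wx": 0,"wy": 0,"wz": 0,"hand": 0},
    {"dx": 0,"dy": 0,"dz": 0,"wx": 0,"wy": 0,"wz": 0,"hand": 0},
    {"dx": 0,"dy": 0,"dz": 0,"wx": 0,"wy": 0,"wz": 0,"hand": 0},
    {"dx": 0,"dy": 0,"dz": 0,"wx": 0,"wy": 0,"wz": 0,"hand": 0},
    {"dx": 0,"dy": 0,"dz": 0,"wx": 0,"wy": 0,"wz": 0,"hand": 0},
    {"dx": 0,"dy": 0,"dz": 0,"wx": 0,"wy": 0,"wz": 0,"hand": 0},
    {"dx": 0,"dy": 0,"dz": 0,"wx": 0,"wy": 0,"wz": 0,"hand": 0},
    {"dx": 0,"dy": 0,"dz": 0,"wx": 0,"wy": 0,"wz": 0,"hand": 0},
  ],
)

```text
clock: 13.6
tool_pos: [0.5581, 0.1807, 0.2147]
ee_rot: [-71.7, -22.4, -78.7]
ft_force: [0.2, -0.3, -3.4]
grip_width: 0.0092
```

```bash
python3 - <<'E'
from fin import *
a=load('wrist')['img'].astype(int)
c=snap('wrist','wrist14.png'); t=snap('top','top14.png')
d=np.abs(c['img'].astype(int)-a).max(2)[90:320,0:300]; print('changed px',(d>40).sum())
o=ctrl.get_obs(); print(o['dq'].round(2),o['tool_pos'].round(4),o['grip_width'],o['ft_force'].round(1))
s=np.hstack([c['img'][80:400,:400],t['img'][130:450,120:520]]); cv2.imwrite('pics/fin14.png',s)
E
```

```text
changed px 464
[-0.05 -0.05 -0.05 -0.01 -0.12  0.05  0.14] [0.5582 0.1807 0.2147] 0.0085142646346256 [ 0.7 -0.3 -4.2]
```

View pics/fin14.png

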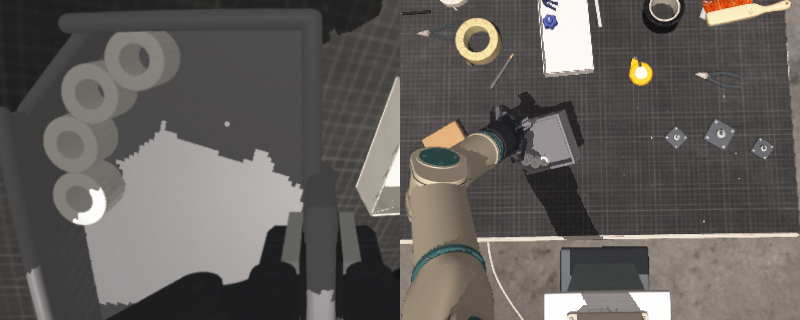

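The sleeves haven't moved and the tape measure and cutters are in place. The cork is partly hidden by the arm, so I'll check its visible edges before handing in.

```bash
python3 - <<'E'
from h import *
a=cv2.imread('pics/top0.png')[240:300,130:200];b=cv2.imread('pics/top14.png')[240:300,130:200]
cv2.imwrite('pics/cork.png',cv2.resize(np.hstack([a,b]),None,fx=5,fy=5))
d=np.abs(cv2.imread('pics/top0.png').astype(int)-cv2.imread('pics/top14.png')).max(2)>40
print('tape',d[180:222,340:380].sum(),'cutters',d[195:225,410:470].sum())
c=load('top');P=cloud(c); print(P[268,186:200:3,2],P[290,160:200:8,2])
E
```

```text
tape 0 cutters 0
[0.3958707  0.42252014 0.4234206  0.42723783 0.41959759] [0.54591824 0.53866006 0.53602493 0.52112415 0.47596213]
```

View pics/cork.png

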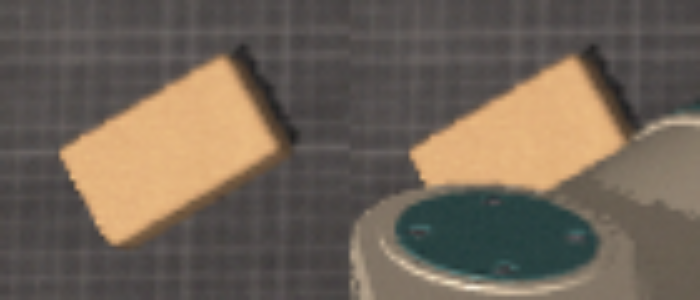

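The visible corners of the cork are in the same pixels as before, with the arm about 0.4 m or more above it. Handing in.

```bash
python3 -c "
from workcell import ctrl
print(ctrl.hand_in())"
```

```text
the job is handed in; nothing more can be done
None
```

I lifted the sleeve off the largest gauge's pin and set it upright in the tote beside the other three. I then picked the tote up by its tab and tilted it toward the cut corner until all four sleeves slid together there. I handed the job in at about 13.7 s, holding it still; the hand-in reports no verdict.

**Last checks:**
- **Tilt and height:** the tilt was about 0.50 rad. The corner point was about 0.128 m and the floor centre about 0.153 m above the bench. These come from the tool pose, assuming the tote has not slipped in the grip.
- **Sleeves:** all four are inside. Their centres are about 14, 29, 31 and 55 mm from the corner point, against the 75 mm limit. They did not move visibly over the 0.8 s hold.
- **Grip:** the pads were closed on the tab (8.5 to 9 mm opening), and the tote's load showed at the wrist.
- **Bystanders:** the tape measure and cutters look unchanged. The arm hid part of the cork in the last top view, but its visible corners had not moved.

**Disagreements:** the top and wrist views differed by 4 to 6 mm on the tote's position across the bench, so I used the closer wrist views for placing the sleeve and gripping the tab. The tote's rim corner in the last wrist view was also about 3 mm off the pose I assumed. The sleeves started to slide only somewhere between about 12° and 20° of tilt, later than the stated 6°.

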